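# Sort the dotted books into the keep and give-away trays

## Robot

A 7-joint arm with a two-finger parallel gripper is mounted at the origin on the work surface. World frame = base frame: x ahead of the robot, y to its left, z up, the work surface at z = 0. Lengths are in m, angles in rad, forces in N, time in s.
With the tool pointing down it reaches from about 0.425 to 0.875 m from the base axis. Payload 4.7 kg.
Tool frame: the origin (TCP) lies on the centre line of the jaws, within the pads' length; the fingertips stand ctrl.tcp_to_tips ahead of it and the grasp point (between the pads) lies 2 mm behind it (ctrl.tcp_to_tips is the distance from the TCP to the fingertips, in m); z points along the fingers, y is the line along which they close (so a half turn about z gives the same grasp; the last joint's range is limited). The gripper opens to 87 mm and grips with 3 to 60 N. Pads are 19 mm wide; open, the fingers measure 117 mm over their backs; the gripper's body (75 mm by 190 mm) begins 51 mm behind the grasp point.
Start: joints at [1.242, 0.321, -0.07, 1.45, 0.023, 1.371, -0.057], TCP at [0.218, -0.612, 0.24] pointing down, gripper open.
Joint ranges: [-2.86, 2.86], [-0.3, 2.09], [-1.38, 1.24], [0.06, 2.45], [-1.56, 4.7], [0.09, 2.05], [-2.69, 2.69]. Speed limits (rad/s): [2.57, 2.57, 3.14, 3.14, 3.14, 3.14, 3.14].

## Interface

Orientations are given as a rotation vector (axis times angle).
In Python, from bench import ctrl, optics, close_job gives the robot as it stands.
- The arm moves only by the shell command python3 -m inch 'ROWS' [OPENING] [FORCE]. ROWS is JSON, a list of rows, each a list of 2 entries, a list of its own where there are three numbers: the shift along the tool's x, y, z in mm, then the turn, a rotation vector about the tool's x, y, z in degrees. In form: [[[x, y, z], [ax, ay, az]], ...]. A call has exactly 10 rows; each row shifts and turns the commanded pose from where the row before left it, along the tool's axes as they then stand; what a row does not reach is not made up. A row lasts 1/10 s, in which the tool goes at most 50 mm and 8.59 degrees, less where a joint would pass 70% of its speed; a pose out of reach is approached as far as the arm can. A call is refused whole if a number of a shift passes 50 or a number of a turn 8.59, either way. A call with a gripper value outside its range is refused whole. OPENING is the closure, from 0 (fully open) to 1 (shut), set as the call begins (- or left out, the last holds). The fingers move at their own pace and stop on an object; FORCE is the grip in N (left out, the last holds). Time passes only in rows, so rows that do not move let the fingers close, or fill a call up. It gives the time, the measured TCP pose, the force and the opening at its end, in the units of the state.
- ctrl.get_state(): the state, without advancing time (a new reading comes with each control period).
- optics.get_image(name): name is "scene" or "side" or "wrist"; returns a dict with "image" (480x640x3 uint8, red, green, blue), "fx", "fy", "cx", "cy" (pixels), "R" (3x3) and "t" (3): a world point X has camera coordinates R X + t; the wrist camera has in their place "hand_eye" (4x4, takes a point from camera to tool coordinates, whose origin is the TCP and whose axes are the flange's). Camera axes: x right, y down, z forward; pixel columns grow to the right and rows downward; lengths in m; the calibration is good to about 2 mm. A picture is of the moment at which its call begins: read the wrist's pose just before it. There is no depth.
- close_job(): hands the job in, once; it reports no verdict.
The state is a dict: "time": time; "joint_positions": joint angles; "qd": joint speeds; "joint_torque": joint torques, N m; "position": TCP position; "tool_rot": TCP orientation; "ft_force": force on the tool from outside, world axes, zero at the start; "torque": the same for the moment, N m; "grip_width": opening from 0.0 (shut) to 1.0 (fully open).
Only numpy, scipy, OpenCV 4.12 (cv2) and the standard library are available. Lean on these libraries where they do the work, as an engineer would, in place of code of your own. Each camera call takes 0.05 s, during which the arm holds its last target. There are 200 camera calls.

## Task

Two books on the desk carry a coloured dot: slide the one with the green dot into the tray with the green tab (keep) and the one with the red dot into the tray with the red tab (give away). Slide them flat along the desk without lifting or tipping them, and push each one gently right home, so that it lies flat and square against the back board of its tray. Leave the mug, the spectacle case and the letter opener beside and between the trays where they are.

Things in the scene. Friction and masses are not known exactly. Their poses are not given: they have to be found in the camera images.
- book_green: Navy hardback lying flat, 40 mm green dot on its cover: 105 mm along its x, 148 mm along its y, 26 mm thick, about 0.28 kg (varies); too wide to grip; slides at a push of 2 to 6 N. Origin: centre of its underside, z up. Starts on the desk left or right of the space before the trays, nearer the robot, up to 0.2 rad out of square with the robot's axes; both tray fronts are clear
- book_red: The same navy book, but with a red dot. It starts on the other side from the green one
- keep_tray: Fixed wooden desk tray with a green tab on its back board, standing left or right; open front (-x side) towards the robot. Inside 175 mm wide (y) and 130 mm deep (x from -65 mm, front ends of the side walls, to 65 mm, face of the back board). Side walls 8 mm thick, 45 high; back board 8 thick, 55 high; tab top 73 high. Origin on the desk under the middle of the inside; x points to the back board
- keep_home (a point): Point on the floor of the green-tabbed tray where a book's origin lies when the book is home, its edge against the back board: 12.5 mm behind the tray's origin
- keep_front (a point): Middle of the green-tabbed tray's open front, on the desk. From 4 mm before it to 20 mm behind it the floor's bevel rises from the desk to the floor's 3 mm, so a pushed book slides up onto it; nothing stops a book before the back board
- give_tray: The same tray with a red tab, in the other of the two places. The trays stand side by side, 25 to 80 mm apart, their fronts turned to the robot within 0.09 rad
- give_home (a point): The same point in the red-tabbed tray
- give_front (a point): The same point of the red-tabbed tray
- mug: Bystander: white mug, 76 mm across, 90 mm high, standing outside one of the trays. Origin at the centre of its underside
- glasses_case: Bystander: black spectacle case 160 x 62 x 36 mm lying outside the other tray, its length along x. Origin at the centre of its underside
- letter_opener: Bystander: steel letter opener with a dark wooden handle, 155 mm long, 22 mm wide, up to 10 mm high, lying between the two trays along x. Origin on its underside, midway along it
Not all that is in view belongs to the job. Leave any purple look-alike of the book_green alone.

How it is judged:
By the outcome, as a careful person would: the job done as asked, in the order asked, and still so for the second after the job is handed in, with the robot touching nothing.
It also fails if it takes over 67 s, if anything falls off the work surface, if the arm or the gripper's body presses on something with over 40 N, if the wrist force passes 120 N, or if a joint passes its speed limit or range.

## Working session

There is one attempt and no reset: what is moved stays moved. The work goes in short steps, Python scripts to look and compute and a shell command to move; the robot and the scene stay as the last step left them, time stands still between calls to the robot, and variables do not carry over. Pictures are saved under pics/ and viewed, on a budget of 10 in all, crops included, one or two more only if the job needs it, and the job is handed in when it is done.

```bash
ls; mkdir -p pics
python3 - <<'E'
from bench import ctrl, optics
import cv2,numpy as np,pickle
s=ctrl.get_state();print(s,ctrl.tcp_to_tips)
d={n:optics.get_image(n) for n in("scene","side")}
pickle.dump(d,open('im0.pkl','wb'))
for n in d:
  cv2.imwrite(f'pics/{n}0.png',d[n]["image"][:,:,::-1]);print(n,d[n]["fx"],d[n]["cx"],d[n]["R"],d[n]["t"])
E
```

```text
pics
{'time': 0.0, 'joint_positions': array([ 1.24208524,  0.32180684, -0.07011161,  1.45169373,  0.02258116,
        1.37079324, -0.0568994 ]), 'qd': array([ 2.14574742e-04,  1.49494385e-04,  7.77124057e-04, -4.03307320e-05,
        5.97915969e-05,  6.56277421e-04, -4.78446095e-04]), 'joint_torque': array([ 3.92807960e-04, -4.91283131e+01, -4.03490318e-01, -3.12524986e+01,
       -6.37465599e-02,  4.38113941e-02,  1.58076718e-04]), 'position': array([ 0.21828616, -0.61168806,  0.23846278]), 'tool_rot': array([-3.09369675e+00, -5.35616669e-01,  6.24452700e-04]), 'ft_force': array([-0.49545504,  0.62788209, -0.26849513]), 'torque': array([-0.00740732,  0.04990535,  0.0077191 ]), 'grip_width': 0.9994611045802204} 0.017
scene 561.7952839688749 312.74160086987104 [[-0.4575985   0.88914056  0.00571626]
 [ 0.71046578  0.36949354 -0.59892646]
 [-0.53464193 -0.27000664 -0.80078363]] [ 0.19532656 -0.28613588  1.61236819]
side 552.1618747713424 316.40248472697294 [[-0.83681137 -0.54700294 -0.0231196 ]
 [-0.30890155  0.50658334 -0.80495538]
 [ 0.45202496 -0.66645413 -0.59288475]] [0.3717884  0.16357398 1.06543144]
```

View pics/scene0.png

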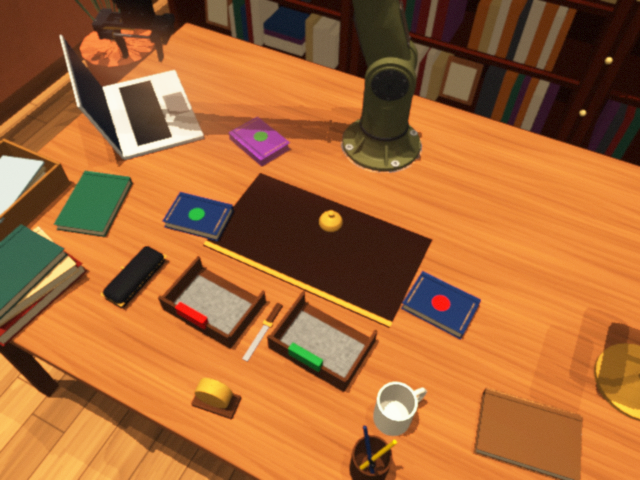

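View pics/side0.png

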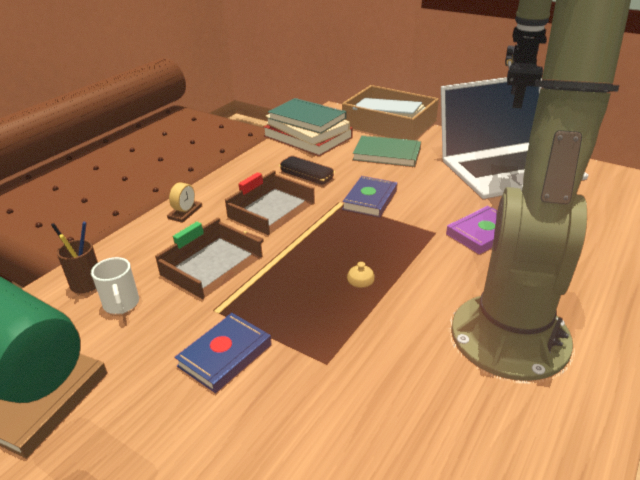

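The scene view shows the green book at (197,214) and the red book at (441,303). The red-tab tray is at about (212,302) and the green-tab tray at about (323,340). A bell stands at (330,221), the opener at (263,332), the case at (134,276) and the mug at (396,408). The books have to cross over. Next I'll measure from both views.

```bash
cat > h.py <<'E'
import cv2,numpy as np,pickle
def ray(d,u,v,z):
    R=np.array(d["R"]);t=np.array(d["t"]);c=-R.T@t
    r=R.T@np.array([(u-d["cx"])/d["fx"],(v-d["cy"])/d["fy"],1]);return (c+r*(z-c[2])/r[2])
def proj(d,X):
    p=np.array(d["R"])@X+np.array(d["t"]);return np.array([d["fx"]*p[0]/p[2]+d["cx"],d["fy"]*p[1]/p[2]+d["cy"]])
def blobs(d,lo,hi,amin=60):
    hsv=cv2.cvtColor(d["image"],cv2.COLOR_RGB2HSV);m=cv2.inRange(hsv,lo,hi)
    n,l,s,c=cv2.connectedComponentsWithStats(m);return [(s[i,4],c[i],l==i) for i in range(1,n) if s[i,4]>amin]
C={'green':((50,150,80),(75,255,255)),'red':((0,200,120),(4,255,255)),'navy':((108,110,30),(126,255,200))}
E
python3 - <<'E'
from h import *
d=pickle.load(open('im0.pkl','rb'))
for n in d:
  for c in C:
    for a,p,m in blobs(d[n],*C[c]):
      print(n,c,a,p.round(1),ray(d[n],*p,.026).round(4),ray(d[n],*p,.064).round(4))
im=d['scene'];a=cv2.resize(im["image"][250:400,150:390],None,fx=3.3,fy=3.3,interpolation=cv2.INTER_CUBIC)
cv2.imwrite('pics/trays.png',a[:,:,::-1])
E
```

```text
scene green 159 [196.2 213.7] [ 0.4807 -0.3029  0.026 ] [ 0.5041 -0.2795  0.064 ]
scene green 307 [305.3 355. ] [0.6966 0.1209 0.026 ] [0.7125 0.1295 0.064 ]
scene red 177 [440.5 302.6] [0.4432 0.3317 0.026 ] [0.468 0.333 0.064]
scene red 315 [190.5 313.6] [ 0.7255 -0.1511  0.026 ] [ 0.7404 -0.1331  0.064 ]
scene navy 505 [287.7  21.7] [-0.3771 -0.5109  0.026 ] [-0.3238 -0.4803  0.064 ]
scene navy 1278 [198.3 213.1] [ 0.4765 -0.2995  0.026 ] [ 0.5001 -0.2763  0.064 ]
scene navy 1888 [442.4 302.2] [0.4402 0.3353 0.026 ] [0.465  0.3364 0.064 ]
scene navy 67 [367.3 443.2] [0.8045 0.3119 0.026 ] [0.8166 0.3138 0.064 ]
side navy 71 [189.5 351.8] [0.475  0.3774 0.026 ] [0.4447 0.4005 0.064 ]
```

View pics/trays.png

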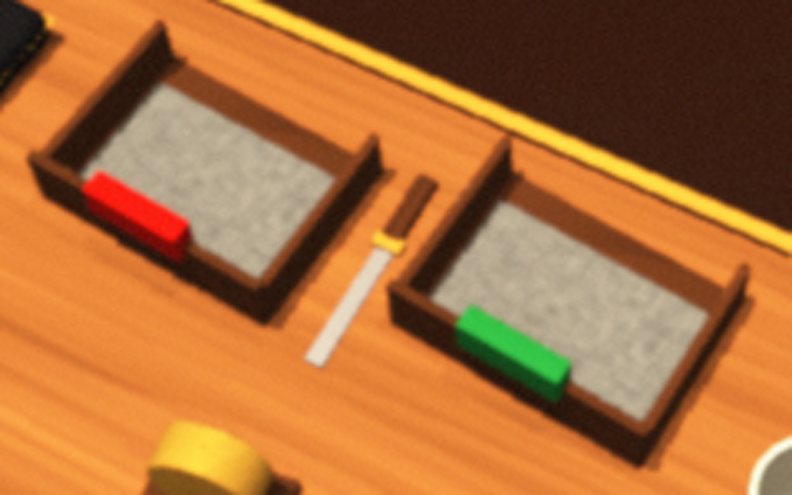

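Run:
```python
from h import *
d=pickle.load(open('im0.pkl','rb'))
s=d['scene']
P={}
for k,(u,v,z) in dict(redLf=(160,25,.045),redRf=(377,138,.045),grnLf=(507,140,.045),grnRf=(745,268,.045),redLb=(33,155,.055),redRb=(262,287,.055),grnLb=(391,287,.055),grnRb=(641,430,.055),opH=(428,180,.008),opT=(315,362,.003)).items():
  P[k]=ray(s,150+u/3.3-.35,250+v/3.3-.35,z)[:2];print(k,P[k].round(4))
for c in('red','grn'):
  L,R=P[c+'Lf'],P[c+'Rf'];w=R-L;b=P[c+'Rb']-P[c+'Lb'];print(c,'wid',np.linalg.norm(w),np.linalg.norm(b),'yaw',-np.arctan2(w[0],w[1]),-np.arctan2(b[0],b[1]),'front mid',(L+R)/2,'back mid',(P[c+'Rb']+P[c+'Lb'])/2)
for n,lo,hi in(('scene',(105,90,25),(130,255,220)),('side',(105,90,25),(135,255,220))):
  for a,p,m in blobs(d[n],lo,hi,400):
    m=cv2.morphologyEx(m.astype(np.uint8),cv2.MORPH_CLOSE,np.ones((5,5)))
    c=max(cv2.findContours(m,0,2)[0],key=len)[:,0]
    w=np.array([ray(d[n],*q,.026)[:2] for q in c],np.float32)
    r=cv2.minAreaRect(w*1000);print(n,p.round(),r,cv2.boxPoints(r).round().tolist())
for n,lo,hi,nm in(('side',(50,120,50),(75,255,255),'g'),('side',(0,200,90),(4,255,255),'r'),('side',(176,180,90),(180,255,255),'r')):
  for a,p,m in blobs(d[n],lo,hi,60): print(n,nm,a,p.round(),ray(d[n],*p,.026).round(4),ray(d[n],*p,.064).round(4))
for a in blobs(s,(20,150,120),(30,255,255),60): print('yellow',a[0],a[1].round(),ray(s,*a[1],.02).round(3))
print(proj(d['side'],np.array([.48,-.3,.026])),proj(d['side'],np.array([.443,.332,.026])))
```

```text
redLf [ 0.6001 -0.2124]
redRf [ 0.6104 -0.0288]
grnLf [0.5712 0.0502]
grnRf [0.5861 0.2322]
redLb [ 0.7327 -0.2219]
redRb [ 0.7453 -0.034 ]
grnLb [0.7076 0.0388]
grnRb [0.7212 0.2212]
opH [0.6049 0.0059]
opT [0.7553 0.0059]
red wid 0.18385435172548123 0.18833078902673211 yaw -0.05650520595408544 -0.06704932742905795 front mid [ 0.6052579  -0.12057864] back mid [ 0.73898267 -0.12798009]
grn wid 0.18263430510603404 0.18292692733618907 yaw -0.08146159822554143 -0.07491161508969323 front mid [0.57865413 0.14122586] back mid [0.71439809 0.12998147]
scene [287.  22.] ((-379.4172668457031, -501.9903564453125), (155.49667358398438, 143.2998809814453), 89.43656921386719) [[-452.0, -579.0], [-309.0, -580.0], [-307.0, -425.0], [-450.0, -424.0]]
scene [198. 213.] ((476.420166015625, -300.6369934082031), (99.54597473144531, 144.13812255859375), 9.88036060333252) [[415.0, -238.0], [440.0, -380.0], [538.0, -363.0], [513.0, -221.0]]
scene [442. 302.] ((438.9595031738281, 332.5711364746094), (144.7211151123047, 100.87322235107422), 84.82208251953125) [[382.0, 265.0], [483.0, 256.0], [496.0, 400.0], [395.0, 409.0]]
side [212. 344.] ((443.0875549316406, 330.853515625), (122.20194244384766, 78.02619934082031), 85.54515838623047) [[399.0, 273.0], [477.0, 267.0], [487.0, 389.0], [409.0, 395.0]]
side g 368 [188. 235.] [0.7443 0.1002 0.026 ] [0.7003 0.1374 0.064 ]
side g 6685 [ 33. 346.] [0.7376 0.5229 0.026 ] [0.6939 0.5386 0.064 ]
yellow 185 [329. 219.] [0.336 0.    0.02 ]
yellow 814 [299. 284.] [0.542 0.024 0.02 ]
yellow 329 [211. 386.] [ 0.845 -0.019  0.02 ]
yellow 169 [628. 409.] [0.502 0.748 0.02 ]
yellow 143 [383. 450.] [0.8   0.344 0.02 ]
[366.6976105  190.47176558] [219.21072845 343.15627963]
```

```bash
cat > plan.py <<'E'
import sys,numpy as np
from bench import ctrl
from scipy.spatial.transform import Rotation as Ro
def st():
    s=ctrl.get_state();return s,Ro.from_rotvec(s["tool_rot"])
if __name__=="__main__":
    s,R=st();y=R.as_matrix()[:,1]
    print('t',round(s["time"],2),'pos',s["position"].round(4),'toolY',np.degrees(np.arctan2(y[1],y[0])).round(2),'F',s["ft_force"].round(1),'j',s["joint_positions"].round(2))
    for a in sys.argv[1:]:   # x,y,z,toolYdeg : shift (mm, present tool axes), then turn (deg)
        x,y,z,q=map(float,a.split(','));q=np.radians(q)
        T=Ro.from_matrix(np.array([[-np.sin(q),np.cos(q),0],[np.cos(q),np.sin(q),0],[0,0,-1]]).T)
        T=Ro.from_matrix(np.column_stack([[-np.sin(q),np.cos(q),0],[np.cos(q),np.sin(q),0],[0,0,-1]]))
        D=np.array([x,y,z])-s["position"]
        print(a,'shift',(R.inv().apply(D)*1000).round(1),'| after-turn axes',(T.inv().apply(D)*1000).round(1),'turn',np.degrees((R.inv()*T).as_rotvec()).round(2))
E
sed -i '/\]\]).T)$/d' plan.py
python3 plan.py 0.4966,-0.410,0.12,9.9
```

```text
t 0.1 pos [ 0.2183 -0.6118  0.2386] toolY -70.35 F [ 0.1  0.4 -0.6] j [ 1.24  0.32 -0.07  1.45  0.02  1.37 -0.06]
0.4966,-0.410,0.12,9.9 shift [329.9 -96.2 118.7] | after-turn axes [150.9 308.9 118.6] turn [-9.000e-02 -6.000e-02 -8.025e+01]
```

```bash
python3 -m inch '[[[33,-9.6,11.9],[0,0,0]],[[33,-9.6,11.9],[0,0,0]],[[33,-9.6,11.9],[0,0,0]],[[33,-9.6,11.9],[0,0,0]],[[33,-9.6,11.9],[0,0,0]],[[33,-9.6,11.9],[0,0,0]],[[33,-9.6,11.9],[0,0,0]],[[33,-9.6,11.9],[0,0,0]],[[33,-9.6,11.9],[0,0,0]],[[33,-9.6,11.9],[0,0,0]]]' 0.4
python3 -m inch '[[[0,0,0],[0,0,-8.03]],[[0,0,0],[0,0,-8.03]],[[0,0,0],[0,0,-8.03]],[[0,0,0],[0,0,-8.03]],[[0,0,0],[0,0,-8.03]],[[0,0,0],[0,0,-8.03]],[[0,0,0],[0,0,-8.03]],[[0,0,0],[0,0,-8.03]],[[0,0,0],[0,0,-8.03]],[[0,0,0],[0,0,-8.03]]]'
python3 plan.py 0.4966,-0.410,0.027,9.9
```

```text
time: 1.1
position: [0.4977, -0.4098, 0.1196]
tool_rot: [-3.095, -0.536, 0.001]
ft_force: [-0.1, 0.2, 0.6]
grip_width: 0.6
time: 2.1
position: [0.4966, -0.4107, 0.1199]
tool_rot: [-2.013, -2.411, 0.0]
ft_force: [0.6, -0.3, -0.1]
grip_width: 0.601
t 2.1 pos [ 0.4966 -0.4107  0.1199] toolY 10.27 F [ 0.6 -0.3 -0.1] j [ 1.01  0.43 -0.46  1.59  0.2   1.17  0.68]
0.4966,-0.410,0.027,9.9 shift [ 0.6  0.2 92.9] | after-turn axes [ 0.7  0.1 92.9] turn [-0.04 -0.05  0.37]
```

```bash
python3 -m inch '[[[0,0,15],[0,0,0]],[[0,0,15],[0,0,0]],[[0,0,15],[0,0,0]],[[0,0,15],[0,0,0]],[[0,0,12],[0,0,0]],[[0,0,10],[0,0,0]],[[0,0,7],[0,0,0]],[[0,0,4],[0,0,0]],[[0,0,0],[0,0,0]],[[0,0,0],[0,0,0]]]'
python3 -m inch '[[[5,0,0],[0,0,0]],[[5,0,0],[0,0,0]],[[5,0,0],[0,0,0]],[[5,0,0],[0,0,0]],[[5,0,0],[0,0,0]],[[5,0,0],[0,0,1]],[[6,0,0],[0,0,1]],[[6,0,0],[0,0,1]],[[6,0,0],[0,0,1]],[[6,0,0],[0,0,1]]]'
python3 plan.py 0.4934,0.05,0.027,-4.5
```

```text
time: 3.1
position: [0.4973, -0.4111, 0.0281]
tool_rot: [2.02, 2.405, -0.0]
ft_force: [0.1, -0.5, -0.1]
grip_width: 0.595
time: 4.1
position: [0.4886, -0.3574, 0.0277]
tool_rot: [2.125, 2.313, -0.001]
ft_force: [-0.4, -2.9, 0.9]
grip_width: 0.601
t 4.1 pos [ 0.4886 -0.3574  0.0277] toolY 4.85 F [-0.4 -2.9  0.9] j [ 0.95  0.45 -0.44  1.77  0.23  0.97  0.5 ]
0.4934,0.05,0.027,-4.5 shift [405.5  39.2   0.5] | after-turn axes [406.5 -27.2   0.7] turn [0.   0.03 9.35]
```

```bash
python3 -m inch '[[[8,0,0],[0,0,0.9]],[[9,0,0],[0,0,0.9]],[[9,0,0],[0,0,0.9]],[[9,0,0],[0,0,0.9]],[[9,0,0],[0,0,0.9]],[[9,0,0],[0,0,0.9]],[[9,0,0],[0,0,1]],[[9,0,0],[0,0,1]],[[9,0,0],[0,0,1]],[[9,0,0],[0,0,1]]]'
python3 -m inch '[[[10,-0.6,0],[0,0,0]],[[10,-0.6,0],[0,0,0]],[[10,-0.6,0],[0,0,0]],[[10,-0.6,0],[0,0,0]],[[10,-0.6,0],[0,0,0]],[[10,-0.6,0],[0,0,0]],[[10,-0.6,0],[0,0,0]],[[9,-0.6,0],[0,0,0]],[[7,-0.6,0],[0,0,0]],[[4,-0.6,0],[0,0,0]]]'
cat > look.py <<'E'
import sys
from h import *
from bench import optics
def dots(d,z=.026):
    for c in('green','red'):
        for a,p,m in blobs(d,*C[c]):
            if a<250: print(c,'dot',a,p.round(1),ray(d,*p,z)[:2].round(4))
def books(d,z=.026):
    for a,p,m in blobs(d,(105,90,25),(130,255,220),400):
        if p[1]<100: continue
        m=cv2.morphologyEx(m.astype(np.uint8),cv2.MORPH_CLOSE,np.ones((5,5)))
        c=max(cv2.findContours(m,0,2)[0],key=len)[:,0]
        w=np.array([ray(d,*q,z)[:2] for q in c],np.float32)
        r=cv2.minAreaRect(w*1000);(e,f),g=r[1],r[2]
        yaw=g if f>e else g-90
        print('book',np.round(r[0],1),'size',np.round(r[1],1),'yaw deg',round(yaw,2))
d=optics.get_image("scene")
if len(sys.argv)>1: cv2.imwrite('pics/%s.png'%sys.argv[1],d["image"][:,:,::-1])
dots(d);books(d)
E
python3 look.py g1; python3 plan.py 0.4934,0.05,0.027,-4.5
```

```text
time: 5.1
position: [0.4874, -0.2681, 0.0277]
tool_rot: [2.308, 2.132, -0.001]
ft_force: [-0.2, -3.5, 2.8]
grip_width: 0.6
time: 6.1
position: [0.4887, -0.1776, 0.0276]
tool_rot: [2.305, 2.134, 0.0]
ft_force: [0.7, -3.5, 2.6]
grip_width: 0.598
green dot 174 [265.3 249.9] [ 0.4979 -0.0919]
red dot 176 [440.5 302.6] [0.4432 0.3318]
book [490.5 -89.7] size [151.  105.4] yaw deg -4.55
book [439.  332.5] size [144.9 100.7] yaw deg -5.05
t 6.15 pos [ 0.4886 -0.177   0.0275] toolY -4.4 F [ 0.9 -1.8  0.6] j [ 0.75  0.3  -0.51  1.97  0.19  0.91  0.07]
0.4934,0.05,0.027,-4.5 shift [226.7 -12.6   0.7] | after-turn axes [226.7 -13.    0.5] turn [-0.   -0.03  0.1 ]
```

View pics/g1.png

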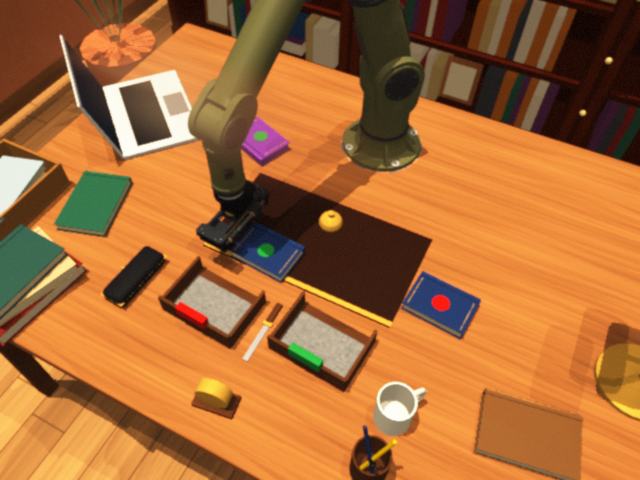

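```bash
python3 -m inch '[[[5,-0.5,0],[0,0,0]],[[9,-0.7,0],[0,0,0]],[[11,-0.8,0],[0,0,0]],[[11,-0.8,0],[0,0,0]],[[11,-0.8,0],[0,0,0]],[[11,-0.8,0],[0,0,0]],[[11,-0.8,0],[0,0,0]],[[11,-0.8,0],[0,0,0]],[[11,-0.8,0],[0,0,0]],[[11,-0.8,0],[0,0,0]]]'
python3 -m inch '[[[11,-0.8,0],[0,0,0]],[[11,-0.8,0],[0,0,0]],[[11,-0.8,0],[0,0,0]],[[11,-0.8,0],[0,0,0]],[[11,-0.8,0],[0,0,0]],[[11,-0.8,0],[0,0,0]],[[10,-0.8,0],[0,0,0]],[[9,-0.6,0],[0,0,0]],[[8,-0.6,0],[0,0,0]],[[6,0,0],[0,0,0]]]'
python3 look.py;python3 plan.py
```

```text
time: 7.15
position: [0.4887, -0.0751, 0.0275]
tool_rot: [-2.306, -2.133, 0.0]
ft_force: [-0.1, -3.6, 2.4]
grip_width: 0.601
time: 8.15
position: [0.4895, 0.0238, 0.0275]
tool_rot: [-2.306, -2.134, 0.001]
ft_force: [-0.8, -2.5, 2.7]
grip_width: 0.597
green dot 195 [340.9 282.6] [0.4984 0.1097]
red dot 175 [440.5 302.6] [0.4432 0.3317]
book [492.5 112.5] size [151.7 103.8] yaw deg -4.62
book [439.  332.5] size [144.7 100.8] yaw deg -5.09
t 8.2 pos [0.4897 0.025  0.0275] toolY -4.38 F [-0.2 -1.9 -0.3] j [ 0.48  0.26 -0.63  2.04  0.2   0.9  -0.34]
```

```bash
python3 -m inch '[[[5,-0.3,0],[0,0,0]],[[7,-0.5,0],[0,0,0]],[[7,-0.5,0],[0,0,0]],[[6,-0.5,0],[0,0,0]],[[6,-0.4,0],[0,0,0]],[[4,0,0],[0,0,0]],[[2,0,0],[0,0,0]],[[0,0,0],[0,0,0]],[[-15,0,0],[0,0,0]],[[-20,0,0],[0,0,0]]]'
python3 -m inch '[[[0,0,-20],[0,0,0]],[[0,0,-40],[0,0,0]],[[0,0,-20],[0,0,-7]],[[0,0,0],[0,0,-8.5]],[[0,0,0],[0,0,-8.5]],[[0,0,0],[0,0,-8.5]],[[0,0,0],[0,0,-8.5]],[[0,0,0],[0,0,-8.5]],[[0,0,0],[0,0,-8.5]],[[0,0,0],[0,0,-8.5]]]'
python3 look.py;python3 plan.py 0.42,0.153,0.11,85.5
```

```text
time: 9.2
position: [0.4879, 0.0268, 0.0276]
tool_rot: [-2.303, -2.136, -0.003]
ft_force: [-0.5, -0.9, -0.5]
grip_width: 0.602
time: 10.2
position: [0.4878, 0.026, 0.1075]
tool_rot: [0.749, 3.051, 0.002]
ft_force: [0.2, -0.1, -0.7]
grip_width: 0.6
green dot 204 [355.5 289.2] [0.499  0.1469]
red dot 176 [440.4 302.6] [0.4432 0.3316]
book [492.5 149. ] size [151.3 105.2] yaw deg -4.6
book [439.  332.7] size [145.  100.6] yaw deg -5.09
t 10.25 pos [0.4878 0.0259 0.1075] toolY 62.72 F [-0.2 -0.1 -0.6] j [ 0.62  0.15 -0.77  1.98  0.12  1.06  0.89]
0.42,0.153,0.11,85.5 shift [118.5  81.9  -2.4] | after-turn axes [ 77.5 121.4  -2.5] turn [  0.06   0.   -22.78]
```

```bash
python3 -m inch '[[[0,0,0],[0,0,-7.6]],[[0,0,0],[0,0,-7.6]],[[0,0,0],[0,0,-7.6]],[[15,24,0],[0,0,0]],[[16,25,0],[0,0,0]],[[16,25,0],[0,0,0]],[[16,25,0],[0,0,0]],[[14.5,22,0],[0,0,0]],[[0,0,0],[0,0,0]],[[0,0,0],[0,0,0]]]' 0.3
python3 plan.py 0.42,0.153,0.0275,85.5
```

```text
time: 11.25
position: [0.4214, 0.1532, 0.1076]
tool_rot: [0.142, 3.138, -0.0]
ft_force: [-0.4, -0.7, -0.3]
grip_width: 0.705
t 11.25 pos [0.4214 0.1532 0.1076] toolY 84.83 F [-0.4 -0.7 -0.3] j [ 0.52  0.06 -0.93  2.06  0.05  1.05  1.04]
0.42,0.153,0.0275,85.5 shift [ 1.4 -0.3 80.1] | after-turn axes [ 1.3 -0.3 80.1] turn [-0.    0.03 -0.67]
```

```bash
python3 -m inch '[[[0,0,14],[0,0,-0.6]],[[0,0,15],[0,0,0]],[[0,0,15],[0,0,0]],[[0,0,13],[0,0,0]],[[0,0,11],[0,0,0]],[[0,0,7],[0,0,0]],[[0,0,4],[0,0,0]],[[0,0,1],[0,0,0]],[[0,0,0],[0,0,0]],[[0,0,0],[0,0,0]]]'
python3 plan.py 0.594,0.14,0.0275,85.5
```

```text
time: 12.25
position: [0.4219, 0.1528, 0.028]
tool_rot: [0.125, 3.138, -0.0]
ft_force: [-0.1, -0.8, 0.3]
grip_width: 0.701
t 12.25 pos [0.4219 0.1528 0.028 ] toolY 85.44 F [-0.1 -0.8  0.3] j [ 0.45  0.22 -0.9   2.13  0.23  0.89  0.9 ]
0.594,0.14,0.0275,85.5 shift [-172.6    0.9    0.6] | after-turn axes [-172.6    0.7    0.5] turn [-0.    0.06 -0.06]
```

```bash
python3 -m inch '[[[-5,0,0],[0,0,0]],[[-5,0,0],[0,0,0]],[[-5,0,0],[0,0,0]],[[-5,0,0],[0,0,0]],[[-6,0,0],[0,0,0]],[[-7,0,0],[0,0,0]],[[-7,0,0],[0,0,0]],[[-7,0,0],[0,0,0]],[[-7,0,0],[0,0,0]],[[-7,0,0],[0,0,0]]]'
python3 -m inch '[[[-7,0,0],[0,0,0]],[[-7,0,0],[0,0,0]],[[-7,0,0],[0,0,0]],[[-7,0,0],[0,0,0]],[[-6,0,0],[0,0,0]],[[-6,0,0],[0,0,0]],[[-5,0,0],[0,0,0]],[[-4,0,0],[0,0,0]],[[-3,0,0],[0,0,0]],[[-2,0,0],[0,0,0]]]'
python3 look.py g2;python3 plan.py 0.594,0.14,0.0275,85.5
```

```text
time: 13.25
position: [0.4829, 0.1477, 0.0274]
tool_rot: [-0.125, -3.139, -0.0]
ft_force: [-2.6, 0.2, -0.6]
grip_width: 0.7
time: 14.25
position: [0.5361, 0.1437, 0.0276]
tool_rot: [-0.125, -3.139, 0.0]
ft_force: [-3.8, -0.0, 1.8]
grip_width: 0.698
green dot 233 [331.4 323.7] [0.6043 0.1372]
red dot 174 [440.5 302.6] [0.4431 0.3318]
book [439.1 332.6] size [145.2 100.6] yaw deg -4.98
book [598.5 139.5] size [151.  101.4] yaw deg -4.55
t 14.3 pos [0.5364 0.1436 0.0276] toolY 85.44 F [-3.2  0.2  1.1] j [ 0.37  0.45 -0.8   1.88  0.38  0.97  0.89]
0.594,0.14,0.0275,85.5 shift [-57.8   0.9   0.1] | after-turn axes [-57.8   0.9   0.1] turn [ 0.    0.   -0.06]
```

View pics/g2.png

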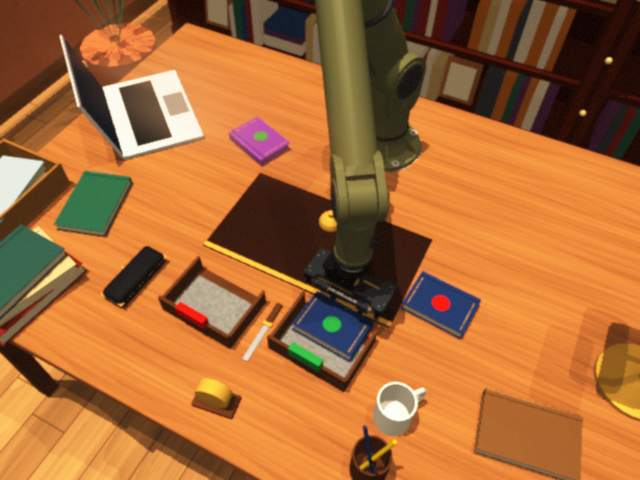

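```bash
python3 -m inch '[[[-4,0,0],[0,0,0]],[[-5,0,0],[0,0,0]],[[-6,0,0],[0,0,0]],[[-6,0,0],[0,0,0]],[[-6,0,0],[0,0,0]],[[-5,0,0],[0,0,0]],[[-4,0,0],[0,0,0]],[[-4,0,0],[0,0,0]],[[-3,0,0],[0,0,0]],[[-2,0,0],[0,0,0]]]'
python3 -m inch '[[[-1,0,0],[0,0,0]],[[-1,0,0],[0,0,0]],[[-1,0,0],[0,0,0]],[[-1,0,0],[0,0,0]],[[-1,0,0],[0,0,0]],[[-1,0,0],[0,0,0]],[[0,0,0],[0,0,0]],[[0,0,0],[0,0,0]],[[0,0,0],[0,0,0]],[[0,0,0],[0,0,0]]]'
python3 look.py;python3 plan.py 0.594,0.14,0.0275,85.5
```

```text
time: 15.3
position: [0.5811, 0.14, 0.0275]
tool_rot: [-0.125, -3.139, 0.0]
ft_force: [-4.2, 1.5, 3.9]
grip_width: 0.702
time: 16.3
position: [0.5872, 0.1395, 0.0275]
tool_rot: [0.125, 3.138, 0.0]
ft_force: [-0.9, 0.5, -0.6]
grip_width: 0.702
red dot 175 [440.5 302.6] [0.4431 0.3317]
book [439.  332.6] size [145.  100.6] yaw deg -5.09
book [646.7 135.5] size [150.1  97.7] yaw deg -4.54
t 16.35 pos [0.5872 0.1395 0.0275] toolY 85.44 F [-0.5  0.7  0.2] j [ 0.33  0.53 -0.76  1.76  0.42  1.02  0.91]
0.594,0.14,0.0275,85.5 shift [-6.7  1.1  0. ] | after-turn axes [-6.7  1.1  0. ] turn [ 0.    0.04 -0.06]
```

```bash
python3 -m inch '[[[-1,0,0],[0,0,0]],[[-1,0,0],[0,0,0]],[[-1,0,0],[0,0,0]],[[-0.5,0,0],[0,0,0]],[[-0.5,0,0],[0,0,0]],[[-0.5,0,0],[0,0,0]],[[-0.5,0,0],[0,0,0]],[[0,0,0],[0,0,0]],[[0,0,0],[0,0,0]],[[0,0,0],[0,0,0]]]'
python3 look.py
```

```text
time: 17.35
position: [0.5914, 0.1391, 0.0275]
tool_rot: [-0.125, -3.138, 0.001]
ft_force: [-5.0, 0.2, 2.5]
grip_width: 0.699
red dot 174 [440.5 302.6] [0.4432 0.3318]
book [439.  332.7] size [145.1 100.6] yaw deg -5.09
book [648.8 135.4] size [150.1  93.4] yaw deg -4.54
```

```bash
python3 -m inch '[[[-0.5,0,0],[0,0,0]],[[-0.5,0,0],[0,0,0]],[[-0.5,0,0],[0,0,0]],[[-0.5,0,0],[0,0,0]],[[0,0,0],[0,0,0]],[[0,0,0],[0,0,0]],[[0,0,0],[0,0,0]],[[0,0,0],[0,0,0]],[[0,0,0],[0,0,0]],[[0,0,0],[0,0,0]]]'
python3 look.py g3
python3 - <<'E'
import cv2
from bench import optics
a=cv2.imread('pics/g3.png')[260:400,240:400]
d=optics.get_image("side")["image"][190:310,130:290,::-1]
cv2.imwrite('pics/g3c.png',cv2.vconcat([cv2.resize(x,(640,int(4*x.shape[0]*.55/.55*.5)) if 0 else (380,300),interpolation=2) for x in(a,d)]))
E
```

```text
time: 18.4
position: [0.5915, 0.1391, 0.0274]
tool_rot: [-0.124, -3.134, 0.002]
ft_force: [-10.5, 0.0, 8.0]
grip_width: 0.697
red dot 173 [440.5 302.6] [0.443  0.3318]
book [438.9 332.6] size [145.  100.8] yaw deg -5.05
book [648.8 135.3] size [150.1  93.4] yaw deg -4.54
```

View pics/g3c.png

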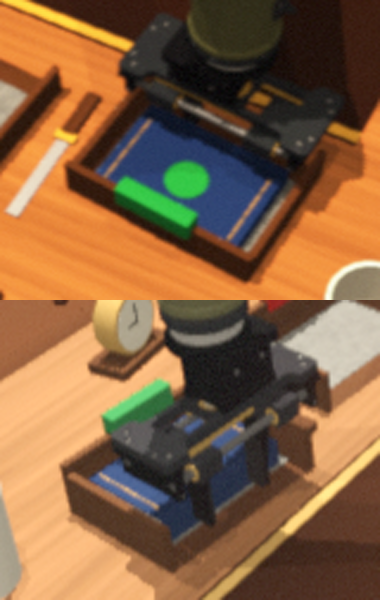

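The green book has stopped against the board: 2 mm more command gave no travel, and the force rose to 10 N. In the crops it lies inside the walls and parallel to the back board. I'll back off and go round to the red book.

```bash
python3 -m inch '[[[2,0,0],[0,0,0]],[[4,0,0],[0,0,0]],[[8,0,0],[0,0,0]],[[14,0,0],[0,0,0]],[[18,0,0],[0,0,0]],[[0,0,-15],[0,0,0]],[[0,0,-30],[0,0,0]],[[0,0,-35],[0,0,0]],[[0,0,-10],[0,0,8.5]],[[0,0,0],[0,0,8.5]]]' 0.4
python3 -m inch '[[[0,0,0],[0,0,8.2]],[[0,0,0],[0,0,8.2]],[[0,0,0],[0,0,8.2]],[[0,0,0],[0,0,8.2]],[[0,0,0],[0,0,8.2]],[[0,0,0],[0,0,8.2]],[[0,0,0],[0,0,8.2]],[[0,0,0],[0,0,8.2]],[[0,0,0],[0,0,8]],[[0,0,0],[0,0,0]]]'
python3 look.py;python3 plan.py 0.452,0.435,0.117,-5
```

```text
time: 19.5
position: [0.5512, 0.1432, 0.1217]
tool_rot: [0.596, 3.077, 0.004]
ft_force: [1.1, 0.5, -0.3]
grip_width: 0.606
time: 20.5
position: [0.5494, 0.1428, 0.1191]
tool_rot: [2.318, 2.118, 0.004]
ft_force: [0.6, 0.8, 0.3]
grip_width: 0.602
red dot 174 [440.5 302.6] [0.4431 0.3318]
book [439.1 332.5] size [144.9 100.7] yaw deg -5.07
book [649.6 135.6] size [150.3  91.9] yaw deg -4.54
t 20.55 pos [0.5492 0.1429 0.1188] toolY -4.97 F [-0.1  0.5 -1. ] j [ 0.21  0.29 -0.59  1.79  0.18  1.11 -0.53]
0.452,0.435,0.117,-5 shift [ 282.6 -122.1    1.6] | after-turn axes [ 282.5 -122.2    1.8] turn [ 0.15 -0.03  0.03]
```

```bash
python3 -m inch '[[[20,-8,0],[0.15,0,0]],[[32,-14,0],[0,0,0]],[[34,-15,0],[0,0,0]],[[34,-15,0],[0,0,0]],[[34,-15,0],[0,0,0]],[[34,-15,0],[0,0,0]],[[34,-15,0],[0,0,0]],[[32,-14,0],[0,0,0]],[[20,-8,0],[0,0,0]],[[9,-3,0],[0,0,0]]]'
python3 -m inch '[[[0,0,0],[0,0,0]],[[0,0,14],[0,0,0]],[[0,0,15],[0,0,0]],[[0,0,15],[0,0,0]],[[0,0,14],[0,0,0]],[[0,0,13],[0,0,0]],[[0,0,10],[0,0,0]],[[0,0,6],[0,0,0]],[[0,0,3],[0,0,0]],[[0,0,0],[0,0,0]]]'
python3 look.py r0;python3 plan.py 0.452,0.43,0.0275,-5
```

```text
time: 21.55
position: [0.4505, 0.4386, 0.1186]
tool_rot: [-2.309, -2.124, 0.0]
ft_force: [1.0, -0.7, 0.6]
grip_width: 0.601
time: 22.55
position: [0.4517, 0.4356, 0.0276]
tool_rot: [-2.318, -2.118, 0.003]
ft_force: [0.2, -0.2, 0.2]
grip_width: 0.596
red dot 174 [440.5 302.7] [0.4433 0.3319]
book [438.1 330.2] size [140.  101.8] yaw deg -5.05
book [649.8 135.5] size [150.   91.5] yaw deg -4.54
t 22.6 pos [0.4519 0.4358 0.0281] toolY -5.15 F [-0.1  0.3  0.5] j [-0.3   0.55 -0.65  1.7   0.37  1.03 -1.16]
0.452,0.43,0.0275,-5 shift [-5.7  0.7  0.6] | after-turn axes [-5.7  0.6  0.6] turn [-0.13 -0.02 -0.15]
```

View pics/r0.png

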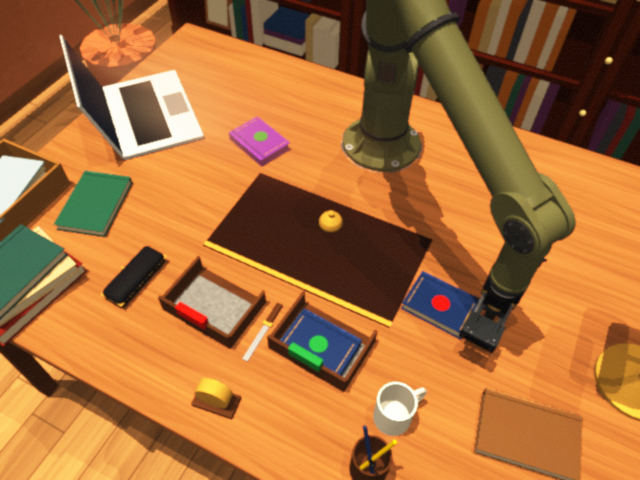

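```bash
python3 -m inch '[[[-5,0,0],[0,0,0]],[[-5,0,0],[0,0,0]],[[-5,0,0],[0,0,0]],[[-5,0,0],[0,0,-1]],[[-6,0,0],[0,0,-1.2]],[[-7,0,0],[0,0,-1.2]],[[-8,0,0],[0,0,-1.2]],[[-8,0,0],[0,0,-1.2]],[[-8,0,0],[0,0,-1.2]],[[-8,0,0],[0,0,-1.2]]]'
python3 -m inch '[[[-8,0,0],[0,0,-1.2]],[[-8,0,0],[0,0,-1.2]],[[-8,0,0],[0,0,-1.2]],[[-8,0,0],[0,0,-0.8]],[[-9,0,0],[0,0,0]],[[-9,0,0],[0,0,0]],[[-9,0,0],[0,0,0]],[[-9,0,0],[0,0,0]],[[-7,0,0],[0,0,0]],[[-5,0,0],[0,0,0]]]'
python3 look.py;python3 plan.py
```

```text
time: 23.6
position: [0.4489, 0.3706, 0.028]
tool_rot: [-2.158, -2.28, 0.001]
ft_force: [-0.3, 2.1, 0.5]
grip_width: 0.596
time: 24.6
position: [0.4584, 0.2906, 0.028]
tool_rot: [-2.072, -2.359, 0.002]
ft_force: [-0.6, 4.0, 2.0]
grip_width: 0.6
red dot 163 [384.6 289.8] [0.4699 0.2067]
book [465.2 193.9] size [105.  123.6] yaw deg 7.3
book [649.9 135.5] size [149.9  91.5] yaw deg -4.66
t 24.65 pos [0.4586 0.2897 0.0278] toolY 7.38 F [-0.4  1.5  1.6] j [ 0.    0.39 -0.71  1.91  0.31  0.95 -0.73]
```

```bash
python3 -m inch '[[[-5,0,0],[0,0,0]],[[-9,0,0],[0,0,0]],[[-11,0,0],[0,0,0]],[[-11,0,0],[0,0,0]],[[-11,0,0],[0,0,0]],[[-11,0,0],[0,0,0]],[[-11,0,0],[0,0,0]],[[-11,0,0],[0,0,0]],[[-11,0,0],[0,0,0]],[[-11,0,0],[0,0,0]]]'
python3 -m inch '[[[-11,0,0],[0,0,0]],[[-11,0,0],[0,0,0]],[[-11,0,0],[0,0,0]],[[-11,0,0],[0,0,0]],[[-11,0,0],[0,0,0]],[[-11,0,0],[0,0,0]],[[-11,0,0],[0,0,0]],[[-11,0,0],[0,0,0]],[[-9,0,0],[0,0,0]],[[-5,0,0],[0,0,0]]]'
python3 look.py r1;python3 plan.py
```

```text
time: 25.65
position: [0.4714, 0.1891, 0.0277]
tool_rot: [-2.071, -2.359, 0.002]
ft_force: [-1.1, 3.4, 2.1]
grip_width: 0.601
time: 26.65
position: [0.4844, 0.0874, 0.0274]
tool_rot: [-2.073, -2.358, 0.004]
ft_force: [-0.7, 3.1, 1.7]
grip_width: 0.601
red dot 149 [300.9 264.5] [0.496  0.0041]
book [491.7 -14.4] size [104.5 111.5] yaw deg 7.01
book [649.8 135.6] size [149.9  92.2] yaw deg -4.88
t 26.7 pos [0.4845 0.0867 0.0274] toolY 7.34 F [0.3 0.7 0.6] j [ 0.37  0.28 -0.66  2.03  0.21  0.9  -0.27]
```

View pics/r1.png

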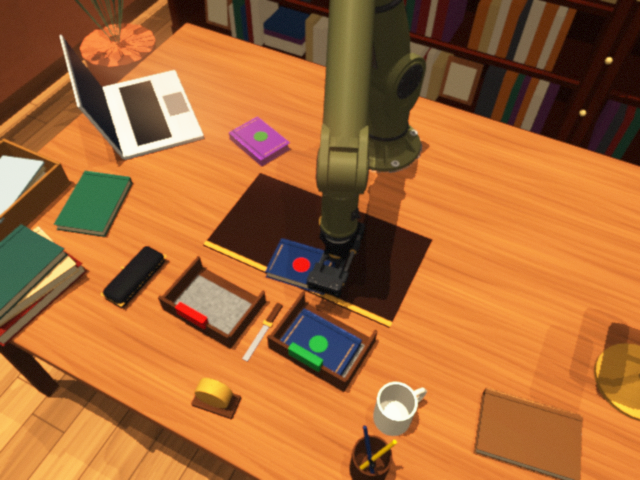

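```bash
python3 -m inch '[[[-5,0,0],[0,0,0]],[[-8,0,0],[0,0,1.2]],[[-8,0,0],[0,0,1.2]],[[-8,0,0],[0,0,1.2]],[[-8,0,0],[0,0,1.2]],[[-8,0,0],[0,0,1.2]],[[-8,0,0],[0,0,1.2]],[[-8,0,0],[0,0,1.2]],[[-8,0,0],[0,0,1.2]],[[-8,0,0],[0,0,1.2]]]'
python3 -m inch '[[[-7,0,0],[0,0,0]],[[-6,0,0],[0,0,0]],[[-5,0,0],[0,0,0]],[[-4,0,0],[0,0,0]],[[-3,0,0],[0,0,0]],[[-2,0,0],[0,0,0]],[[-1,0,0],[0,0,0]],[[0,0,0],[0,0,0]],[[0,0,0],[0,0,0]],[[0,0,0],[0,0,0]]]'
python3 look.py;python3 plan.py
```

```text
time: 27.7
position: [0.4884, 0.0114, 0.0276]
tool_rot: [-2.286, -2.152, 0.003]
ft_force: [0.3, 1.4, -0.9]
grip_width: 0.597
time: 28.7
position: [0.4868, -0.0161, 0.0276]
tool_rot: [-2.284, -2.154, 0.003]
ft_force: [0.0, 0.9, 0.0]
grip_width: 0.598
red dot 125 [265.2 243.8] [ 0.4824 -0.1011]
book [ 474.7 -127.6] size [ 90.8 104.8] yaw deg 86.86
book [649.5 135.6] size [150.3  92.1] yaw deg -4.54
t 28.75 pos [ 0.4868 -0.0161  0.0277] toolY -3.36 F [0.6 0.1 0.2] j [ 0.5   0.25 -0.57  2.05  0.17  0.89 -0.22]
```

```bash
python3 -m inch '[[[-3,0.5,0],[0,0,0]],[[-3,0.5,0],[0,0,0]],[[-3,0.5,0],[0,0,0]],[[-2,0.5,0],[0,0,0]],[[-1.5,0.3,0],[0,0,0]],[[0,0,0],[0,0,0]],[[0,0,0],[0,0,0]],[[10,0,0],[0,0,0]],[[20,0,0],[0,0,0]],[[5,0,-20],[0,0,0]]]'
python3 -m inch '[[[0,0,-40],[0,0,0]],[[0,0,-30],[0,0,-8.5]],[[0,0,0],[0,0,-8.5]],[[0,0,0],[0,0,-8.5]],[[0,0,0],[0,0,-8.5]],[[0,0,0],[0,0,-8.5]],[[0,0,0],[0,0,-8.5]],[[0,0,0],[0,0,-8.5]],[[0,0,0],[0,0,-8.5]],[[0,0,0],[0,0,-8.5]]]'
python3 look.py;python3 plan.py 0.415,-0.11,0.11,86.6
```

```text
time: 29.75
position: [0.4885, 0.0089, 0.046]
tool_rot: [-2.278, -2.154, 0.006]
ft_force: [-0.3, 0.2, -0.6]
grip_width: 0.602
time: 30.75
position: [0.4907, 0.0068, 0.1177]
tool_rot: [-0.45, -3.107, 0.001]
ft_force: [0.3, -0.3, -0.5]
grip_width: 0.604
red dot 133 [260.5 242.5] [ 0.4841 -0.1131]
book [ 477.9 -111.4] size [149.  104.8] yaw deg -3.0
book [649.5 135.4] size [149.8  92.1] yaw deg -4.54
t 30.8 pos [0.4907 0.0068 0.1177] toolY 73.85 F [ 0.3  0.3 -1.1] j [ 0.61  0.14 -0.72  1.96  0.1   1.08  1.14]
0.415,-0.11,0.11,86.6 shift [  40.2 -133.2    7.9] | after-turn axes [  68.6 -121.1    7.7] turn [ -0.05  -0.13 -12.75]
```

```bash
python3 -m inch '[[[0,0,0],[0,0,-6.4]],[[0,0,0],[0,0,-6.3]],[[10,-17,1],[0,0,0]],[[13,-22,1],[0,0,0]],[[13,-22,1],[0,0,0]],[[13,-22,1],[0,0,0]],[[12,-20,1],[0,0,0]],[[10,-12,1],[0,0,0]],[[4,-6,0],[0,0,0]],[[0,0,0],[0,0,0]]]' 0.3
python3 look.py r2; python3 plan.py 0.408,-0.109,0.0275,86.6
```

```text
time: 31.8
position: [0.4068, -0.1093, 0.1119]
tool_rot: [-0.118, -3.137, 0.001]
ft_force: [0.1, 0.3, -0.2]
grip_width: 0.7
red dot 134 [260.6 242.5] [ 0.4841 -0.113 ]
book [ 477.1 -110.8] size [151.5 105.6] yaw deg -2.63
book [649.5 135.5] size [149.9  92.4] yaw deg -4.71
t 31.85 pos [ 0.4075 -0.1086  0.112 ] toolY 85.78 F [0.4 0.  0.1] j [ 0.82 -0.04 -0.61  2.12 -0.03  1.06  1.72]
0.408,-0.109,0.0275,86.6 shift [-0.7 -0.4 84.5] | after-turn axes [-0.6 -0.4 84.5] turn [-0.01 -0.11 -0.82]
```

```bash
python3 -m inch '[[[0,0,10],[0,0,-0.8]],[[0,0,10],[0,0,0]],[[0,0,10],[0,0,0]],[[0,0,9],[0,0,0]],[[0,0,7],[0,0,0]],[[0,0,3],[0,0,0]],[[0,0,0],[0,0,0]],[[0,0,0],[0,0,0]],[[0,0,0],[0,0,0]],[[0,0,0],[0,0,0]]]'
python3 plan.py 0.408,-0.109,0.0275,86.6
```

```text
time: 32.85
position: [0.4072, -0.109, 0.0632]
tool_rot: [-0.092, -3.138, 0.001]
ft_force: [-0.1, -0.2, 0.3]
grip_width: 0.699
t 32.85 pos [ 0.4072 -0.109   0.0632] toolY 86.64 F [-0.1 -0.2  0.3] j [ 0.81  0.04 -0.62  2.17  0.03  0.94  1.69]
0.408,-0.109,0.0275,86.6 shift [-0.8  0.1 35.7] | after-turn axes [-0.8  0.  35.7] turn [-0.02 -0.11  0.04]
```

```bash
python3 -m inch '[[[0,0,7],[0,0,0]],[[0,0,7],[0,0,0]],[[0,0,7],[0,0,0]],[[0,0,6],[0,0,0]],[[0,0,5],[0,0,0]],[[0,0,3],[0,0,0]],[[0,0,0.5],[0,0,0]],[[0,0,0],[0,0,0]],[[0,0,0],[0,0,0]],[[0,0,0],[0,0,0]]]'
python3 look.py; python3 plan.py 0.619,-0.1215,0.0275,86.6
```

```text
time: 33.85
position: [0.4071, -0.1089, 0.0276]
tool_rot: [-0.092, -3.138, 0.0]
ft_force: [-0.1, -0.8, -0.6]
grip_width: 0.703
red dot 132 [260.6 242.5] [ 0.4841 -0.113 ]
book [ 478.2 -110.7] size [151.2 103.4] yaw deg -2.63
book [649.8 135.5] size [150.   91.5] yaw deg -4.54
t 33.9 pos [ 0.407  -0.1089  0.0276] toolY 86.64 F [-0.  -0.   0.1] j [ 0.8   0.11 -0.62  2.19  0.08  0.86  1.64]
0.619,-0.1215,0.0275,86.6 shift [-2.123e+02 -1.000e-01 -4.000e-01] | after-turn axes [-2.123e+02  0.000e+00  1.000e-01] turn [-0.02 -0.12  0.04]
```

```bash
python3 -m inch '[[[-4,0,0],[0,0,0]],[[-4,0,0],[0,0,0]],[[-5,0,0],[0,0,0]],[[-6,0,0],[0,0,0]],[[-7,0,0],[0,0,0]],[[-8,0,0],[0,0,0]],[[-8,0,0],[0,0,0]],[[-8,0,0],[0,0,0]],[[-8,0,0],[0,0,0]],[[-8,0,0],[0,0,0]]]'
python3 -m inch '[[[-8,0,0],[0,0,0]],[[-8,0,0],[0,0,0]],[[-8,0,0],[0,0,0]],[[-8,0,0],[0,0,0]],[[-8,0,0],[0,0,0]],[[-7,0,0],[0,0,0]],[[-6,0,0],[0,0,0]],[[-4,0,0],[0,0,0]],[[-3,0,0],[0,0,0]],[[-2,0,0],[0,0,0]]]'
python3 look.py r3; python3 plan.py 0.619,-0.1215,0.0275,86.6
```

```text
time: 34.9
position: [0.4734, -0.1127, 0.0271]
tool_rot: [-0.092, -3.138, -0.0]
ft_force: [-2.8, 0.6, -0.4]
grip_width: 0.698
time: 35.9
position: [0.5347, -0.1163, 0.027]
tool_rot: [-0.092, -3.137, -0.0]
ft_force: [-3.9, 0.8, 1.7]
grip_width: 0.699
red dot 157 [231.5 278.1] [ 0.604  -0.1207]
book [ 598.5 -119. ] size [150.4 101.9] yaw deg -3.84
book [649.8 135.6] size [150.3  91.5] yaw deg -4.54
t 35.95 pos [ 0.535  -0.1164  0.0271] toolY 86.64 F [-2.6 -0.6  0.4] j [ 0.67  0.37 -0.58  1.9   0.25  0.94  1.48]
0.619,-0.1215,0.0275,86.6 shift [-84.2  -0.2  -0.6] | after-turn axes [-84.2  -0.1  -0.4] turn [-0.   -0.14  0.04]
```

View pics/r3.png

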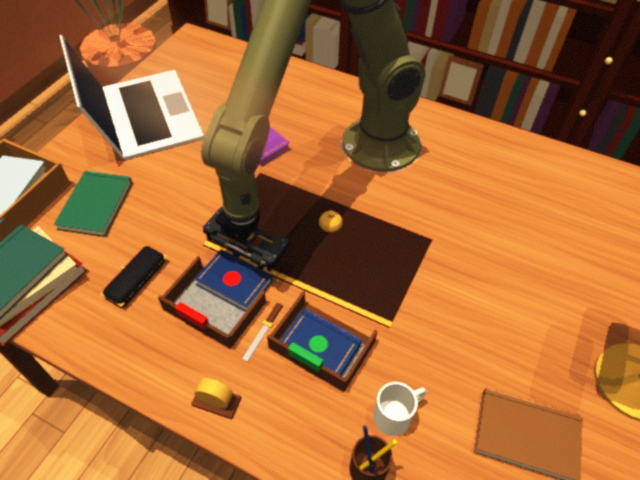

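```bash
python3 -m inch '[[[-4,0,0],[0,0,0]],[[-7,0,0],[0,0,0]],[[-8,0,0],[0,0,0]],[[-8,0,0],[0,0,0]],[[-8,0,0],[0,0,0]],[[-8,0,0],[0,0,0]],[[-8,0,0],[0,0,0]],[[-7,0,0],[0,0,0]],[[-6,0,0],[0,0,0]],[[-4,0,0],[0,0,0]]]'
python3 -m inch '[[[-2,0,0],[0,0,0]],[[-1,0,0],[0,0,0]],[[-1,0,0],[0,0,0]],[[-1,0,0],[0,0,0]],[[-1,0,0],[0,0,0]],[[-1,0,0],[0,0,0]],[[-0.5,0,0],[0,0,0]],[[-0.5,0,0],[0,0,0]],[[-0.5,0,0],[0,0,0]],[[-0.5,0,0],[0,0,0]]]'
python3 look.py; python3 plan.py 0.619,-0.1215,0.0275,86.6
```

```text
time: 36.95
position: [0.6032, -0.1203, 0.0269]
tool_rot: [-0.092, -3.138, -0.0]
ft_force: [-4.1, 0.3, 3.5]
grip_width: 0.702
time: 37.95
position: [0.6114, -0.1209, 0.0268]
tool_rot: [-0.092, -3.137, 0.0]
ft_force: [-4.9, 1.1, 3.1]
grip_width: 0.702
red dot 175 [211.4 302.7] [ 0.6806 -0.1254]
book [ 672.7 -124.9] size [147.1 100. ] yaw deg -4.27
book [649.5 135.4] size [149.9  92.1] yaw deg -4.54
t 38.0 pos [ 0.6116 -0.1209  0.0268] toolY 86.64 F [-4.7 -0.5  2.7] j [ 0.59  0.51 -0.55  1.71  0.31  1.01  1.44]
0.619,-0.1215,0.0275,86.6 shift [-7.4 -0.2 -0.7] | after-turn axes [-7.4 -0.2 -0.7] turn [-0.   -0.14  0.04]
```

```bash
python3 -m inch '[[[-0.5,0,0],[0,0,0]],[[-0.5,0,0],[0,0,0]],[[-0.5,0,0],[0,0,0]],[[-0.5,0,0],[0,0,0]],[[-0.5,0,0],[0,0,0]],[[-0.5,0,0],[0,0,0]],[[-0.5,0,0],[0,0,0]],[[-0.5,0,0],[0,0,0]],[[-0.5,0,0],[0,0,0]],[[-0.5,0,0],[0,0,0]]]'
python3 look.py
```

```text
time: 39.0
position: [0.6165, -0.1211, 0.0268]
tool_rot: [-0.092, -3.138, -0.0]
ft_force: [-4.0, 0.2, 2.1]
grip_width: 0.703
red dot 178 [210.  304.3] [ 0.6857 -0.1259]
book [ 674.8 -124.7] size [148.   95.4] yaw deg -4.52
book [649.5 135.6] size [150.3  92.1] yaw deg -4.54
```

```bash
python3 -m inch '[[[-0.5,0,0],[0,0,0]],[[-0.5,0,0],[0,0,0]],[[-0.5,0,0],[0,0,0]],[[-0.5,0,0],[0,0,0]],[[-0.5,0,0],[0,0,0]],[[-0.5,0,0],[0,0,0]],[[0,0,0],[0,0,0]],[[0,0,0],[0,0,0]],[[0,0,0],[0,0,0]],[[0,0,0],[0,0,0]]]'
python3 look.py
```

```text
time: 40.05
position: [0.6173, -0.1211, 0.0267]
tool_rot: [-0.092, -3.133, 0.0]
ft_force: [-10.6, 1.1, 8.5]
grip_width: 0.704
red dot 177 [209.7 304.6] [ 0.6864 -0.1262]
book [ 675.4 -124.7] size [148.   94.2] yaw deg -4.52
book [649.5 135.5] size [150.   92.1] yaw deg -4.54
```

Contact is at 10.6 N. I'll back off, close the fingers and give a gentle central push, so the book can square itself to the board rather than to my gripper.

```bash
python3 -m inch '[[[2,0,0],[0,0,0]],[[3,0,0],[0,0,0]],[[5,0,0],[0,0,0]],[[0,0,0],[0,0,0]],[[0,0,0],[0,0,0]],[[0,0,0],[0,0,0]],[[0,0,0],[0,0,0]],[[0,0,0],[0,0,0]],[[0,0,0],[0,0,0]],[[0,0,0],[0,0,0]]]' 1 5
python3 -m inch '[[[-2,0,0],[0,0,0]],[[-2,0,0],[0,0,0]],[[-2,0,0],[0,0,0]],[[-1,0,0],[0,0,0]],[[-1,0,0],[0,0,0]],[[-0.5,0,0],[0,0,0]],[[-0.5,0,0],[0,0,0]],[[-0.5,0,0],[0,0,0]],[[0,0,0],[0,0,0]],[[0,0,0],[0,0,0]]]'
python3 look.py; python3 plan.py
```

```text
time: 41.1
position: [0.6095, -0.1207, 0.0268]
tool_rot: [-0.092, -3.138, -0.0]
ft_force: [-0.1, -0.4, 0.7]
grip_width: 0.006
time: 42.1
position: [0.6175, -0.1212, 0.0266]
tool_rot: [-0.092, -3.134, 0.0]
ft_force: [-5.4, -0.7, 4.9]
grip_width: 0.006
red dot 179 [209.7 304.7] [ 0.6867 -0.126 ]
book [ 675.6 -123.9] size [149.3  93.9] yaw deg -4.52
book [649.5 135.6] size [149.9  91.4] yaw deg -5.01
t 42.15 pos [ 0.6176 -0.1212  0.0267] toolY 86.64 F [-5.6  0.6  3.5] j [ 0.58  0.53 -0.55  1.69  0.31  1.02  1.44]
```

```bash
python3 -m inch '[[[-0.5,0,0],[0,0,0]],[[-0.5,0,0],[0,0,0]],[[-0.5,0,0],[0,0,0]],[[-0.5,0,0],[0,0,0]],[[-0.5,0,0],[0,0,0]],[[0,0,0],[0,0,0]],[[0,0,0],[0,0,0]],[[0,0,0],[0,0,0]],[[0,0,0],[0,0,0]],[[0,0,0],[0,0,0]]]'
python3 -m inch '[[[2,0,0],[0,0,0]],[[4,0,0],[0,0,0]],[[8,0,0],[0,0,0]],[[15,0,0],[0,0,0]],[[20,0,0],[0,0,0]],[[0,0,-20],[0,0,0]],[[0,0,-40],[0,0,0]],[[0,0,-45],[0,0,0]],[[30,0,-45],[0,0,0]],[[40,0,-30],[0,0,0]]]'
python3 - <<'E'
from h import *
from bench import optics
d=optics.get_image("scene");s=optics.get_image("side")
pickle.dump({'scene':d,'side':s},open('im1.pkl','wb'))
d0=pickle.load(open('im0.pkl','rb'))
for n,i in(('scene',d),('side',s)):
  df=(np.abs(i["image"].astype(int)-d0[n]["image"]).max(2)>40).astype(np.uint8)
  df=cv2.morphologyEx(df,cv2.MORPH_OPEN,np.ones((3,3)))
  k,_,st,c=cv2.connectedComponentsWithStats(df)
  print(n,[(st[j,4],c[j].round().tolist()) for j in range(1,k) if st[j,4]>15])
a=cv2.resize(d["image"][250:400,150:390],(750,469),interpolation=2)
cv2.imwrite('pics/fin.png',a[:,:,::-1])
for c in('green','red'):
  for ar,p,m in blobs(d,*C[c]): print(c,ar,p.round(1),ray(d,*p,.029).round(4))
E
python3 plan.py
```

```text
time: 43.15
position: [0.6177, -0.1212, 0.0266]
tool_rot: [-0.092, -3.129, 0.0]
ft_force: [-12.1, 1.3, 9.3]
grip_width: 0.006
time: 44.15
position: [0.507, -0.1143, 0.2065]
tool_rot: [0.09, 3.138, 0.0]
ft_force: [-0.3, -1.5, 1.4]
grip_width: 0.007
scene [(np.int32(2467), [137.0, 26.0]), (np.int32(9748), [239.0, 93.0]), (np.int32(72), [109.0, 15.0]), (np.int32(33), [226.0, 23.0]), (np.int32(50), [363.0, 57.0]), (np.int32(26), [416.0, 55.0]), (np.int32(275), [395.0, 64.0]), (np.int32(58), [362.0, 83.0]), (np.int32(33), [369.0, 91.0]), (np.int32(101), [413.0, 102.0]), (np.int32(1051), [193.0, 121.0]), (np.int32(1703), [309.0, 129.0]), (np.int32(319), [427.0, 148.0]), (np.int32(162), [397.0, 162.0]), (np.int32(111), [377.0, 163.0]), (np.int32(1478), [369.0, 189.0]), (np.int32(2276), [197.0, 216.0]), (np.int32(70), [258.0, 197.0]), (np.int32(31), [251.0, 203.0]), (np.int32(306), [329.0, 219.0]), (np.int32(3168), [441.0, 305.0]), (np.int32(2364), [215.0, 302.0]), (np.int32(2768), [324.0, 341.0])]
side [(np.int32(6373), [318.0, 79.0]), (np.int32(461), [534.0, 10.0]), (np.int32(1882), [526.0
[... 274 characters left out ...]
p.int32(995), [583.0, 233.0]), (np.int32(127), [559.0, 225.0]), (np.int32(2279), [210.0, 257.0]), (np.int32(134), [487.0, 259.0]), (np.int32(212), [360.0, 271.0]), (np.int32(60), [564.0, 290.0]), (np.int32(2456), [419.0, 319.0]), (np.int32(4376), [223.0, 353.0]), (np.int32(118), [459.0, 321.0]), (np.int32(282), [468.0, 343.0]), (np.int32(22), [556.0, 350.0]), (np.int32(1209), [516.0, 391.0])]
green 255 [318.  343.6] [0.662  0.1335 0.029 ]
green 358 [305.4 354.7] [0.6972 0.1216 0.029 ]
red 179 [209.7 304.7] [ 0.688  -0.1246  0.029 ]
red 337 [190.5 314. ] [ 0.7274 -0.1489  0.029 ]
t 44.25 pos [ 0.5049 -0.1152  0.2089] toolY 86.58 F [-0.1 -0.3  0.3] j [ 0.77  0.09 -0.63  1.8   0.06  1.26  1.64]
```

View pics/fin.png

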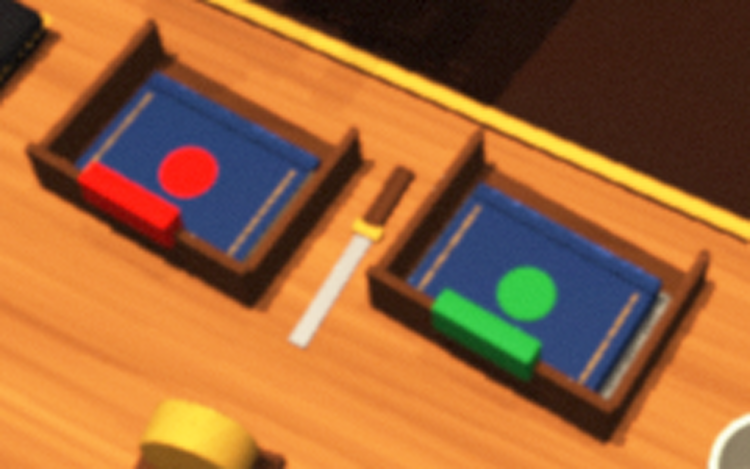

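Both books look seated, and the opener, mug and case show no change. There's time left, so I'll give the green book the same central squaring push.

```bash
python3 plan.py 0.56,0.1416,0.1,85.5
```

```text
t 44.25 pos [ 0.5049 -0.1152  0.2089] toolY 86.58 F [-0.1 -0.3  0.3] j [ 0.77  0.09 -0.63  1.8   0.06  1.26  1.64]
0.56,0.1416,0.1,85.5 shift [-39.2 260.3 107.5] | after-turn axes [-34.8 260.3 108.9] turn [-0.35  0.28  1.08]
```

```bash
python3 -m inch '[[[0,0,0],[-0.3,0.3,1.1]],[[-4,30,0],[0,0,0]],[[-5,40,10],[0,0,0]],[[-5,40,15],[0,0,0]],[[-5,40,20],[0,0,0]],[[-5,40,20],[0,0,0]],[[-5,35,20],[0,0,0]],[[-4,25,15],[0,0,0]],[[-2,10,9],[0,0,0]],[[0,0,0],[0,0,0]]]'
python3 plan.py 0.565,0.141,0.0275,85.5
```

```text
time: 45.25
position: [0.5584, 0.144, 0.0929]
tool_rot: [-0.118, -3.127, -0.01]
ft_force: [-1.1, 1.0, 0.5]
grip_width: 0.005
t 45.25 pos [0.5584 0.144  0.0929] toolY 85.69 F [-1.1  1.   0.5] j [ 0.34  0.39 -0.75  1.77  0.28  1.1   0.99]
0.565,0.141,0.0275,85.5 shift [-7.7 -2.9 65.3] | after-turn axes [-6.8 -2.5 65.4] turn [ 0.35 -0.75  0.19]
```

```bash
python3 -m inch '[[[0,-2.5,0],[0.3,-0.7,0.2]],[[0,0,14],[0,0,0]],[[0,0,14],[0,0,0]],[[0,0,13],[0,0,0]],[[0,0,12],[0,0,0]],[[0,0,8],[0,0,0]],[[0,0,4],[0,0,0]],[[0,0,0],[0,0,0]],[[0,0,0],[0,0,0]],[[0,0,0],[0,0,0]]]'
python3 plan.py 0.5915,0.139,0.0275,85.5
```

```text
time: 46.25
position: [0.5603, 0.1402, 0.0313]
tool_rot: [0.127, 3.134, -0.0]
ft_force: [0.3, -0.3, -0.4]
grip_width: 0.005
t 46.25 pos [0.5603 0.1402 0.0313] toolY 85.35 F [ 0.3 -0.3 -0.4] j [ 0.3   0.46 -0.72  1.83  0.36  0.98  0.93]
0.5915,0.139,0.0275,85.5 shift [-31.2   1.3   4. ] | after-turn axes [-31.2   1.2   3.8] turn [ 0.01  0.31 -0.15]
```

```bash
python3 -m inch '[[[-4,0,2],[0,0,0]],[[-6,0.5,2],[0,0,0]],[[-6,0.5,0],[0,0,0]],[[-5,0,0],[0,0,0]],[[-4,0,0],[0,0,0]],[[-2,0,0],[0,0,0]],[[-1,0,0],[0,0,0]],[[-1,0,0],[0,0,0]],[[-1,0,0],[0,0,0]],[[0,0,0],[0,0,0]]]'
python3 -m inch '[[[-0.5,0,0],[0,0,0]],[[-0.5,0,0],[0,0,0]],[[-0.5,0,0],[0,0,0]],[[-0.5,0,0],[0,0,0]],[[-0.5,0,0],[0,0,0]],[[-0.5,0,0],[0,0,0]],[[0,0,0],[0,0,0]],[[0,0,0],[0,0,0]],[[0,0,0],[0,0,0]],[[0,0,0],[0,0,0]]]'
python3 plan.py
```

```text
time: 47.25
position: [0.5898, 0.1385, 0.0269]
tool_rot: [0.128, 3.135, -0.001]
ft_force: [0.3, -0.6, 0.2]
grip_width: 0.006
time: 48.25
position: [0.5915, 0.1384, 0.0267]
tool_rot: [0.127, 3.137, -0.001]
ft_force: [-5.7, 0.2, 3.8]
grip_width: 0.005
t 48.25 pos [0.5915 0.1384 0.0267] toolY 85.36 F [-5.7  0.2  3.8] j [ 0.28  0.52 -0.69  1.75  0.39  1.01  0.93]
```

```bash
python3 -m inch '[[[-0.5,0,0],[0,0,0]],[[-0.5,0,0],[0,0,0]],[[-0.5,0,0],[0,0,0]],[[-0.5,0,0],[0,0,0]],[[-0.5,0,0],[0,0,0]],[[0,0,0],[0,0,0]],[[0,0,0],[0,0,0]],[[0,0,0],[0,0,0]],[[0,0,0],[0,0,0]],[[0,0,0],[0,0,0]]]'
python3 -m inch '[[[2,0,0],[0,0,0]],[[4,0,0],[0,0,0]],[[8,0,0],[0,0,0]],[[15,0,0],[0,0,0]],[[15,0,0],[0,0,0]],[[0,0,-20],[0,0,0]],[[0,0,-40],[0,0,0]],[[0,0,-45],[0,0,0]],[[20,0,-30],[0,0,0]],[[0,0,0],[0,0,0]]]'
python3 look.py fin2; python3 plan.py
```

```text
time: 49.25
position: [0.5916, 0.1385, 0.0266]
tool_rot: [-0.126, -3.136, 0.003]
ft_force: [-11.6, -0.1, 8.8]
grip_width: 0.005
time: 50.25
position: [0.5321, 0.1453, 0.1664]
tool_rot: [0.125, 3.126, 0.001]
ft_force: [1.7, -0.2, -0.1]
grip_width: 0.004
red dot 179 [209.7 304.7] [ 0.6867 -0.126 ]
book [ 676.  -124.4] size [147.6  93.3] yaw deg -4.35
book [649.5 135.4] size [150.3  92.1] yaw deg -4.54
t 50.3 pos [0.5318 0.1441 0.164 ] toolY 85.38 F [ 0.6 -0.2 -1. ] j [ 0.4   0.24 -0.8   1.78  0.19  1.19  1.03]
```

View pics/fin2.png

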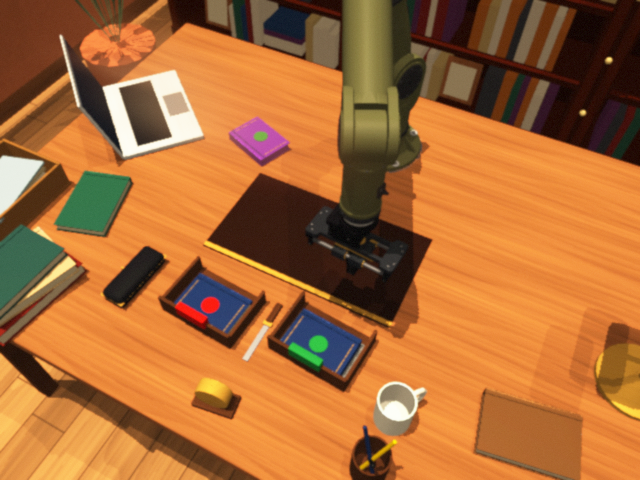

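Both books are home, the bystanders haven't moved and the arm is clear.

```bash
python3 -c "from bench import close_job; print(close_job())"
```

```text
the job is handed in; nothing more can be done
None
```

Both books are home, and I handed the job in at about 50 s with the arm clear of everything. I slid the green-dot book into the green-tab tray first, then the red-dot book into the red-tab tray, both flat along the desk. I finished each with a gentle central push to square it to its back board.

**Last checks:**
- **Seating:** each book stopped dead against its board. A further 2.5 mm of commanded push gave no real travel, and the force only rose to about 12 N, the highest reading.
- **Squareness:** the books measured about -4.4° (red) and -4.5° (green). My tray estimates were -3.2 to -3.8° (red) and about -4.5° (green). The red difference is about what the image can resolve.
- **Other things on the desk:** the mug, spectacle case, letter opener and purple look-alike look unmoved in the last picture.

**One disagreement:** the final dot positions read about 5 mm deeper than my first estimate of home, in both trays. I put this down to error in that first estimate, because the contact forces show both books against their boards.

I viewed 9 pictures.

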